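# Block a drive module into its shipping tray

## Robot

A 6-joint arm with a two-finger parallel gripper is mounted at the origin on the work surface. World frame = base frame: x ahead of the robot, y to its left, z up, the work surface at z = 0. Lengths are in m, angles in rad, forces in N, time in s.
With the tool pointing down it reaches from about 0.35 to 0.85 m from the base axis. Payload 8.1 kg.
Tool frame: the origin (TCP) lies at the very end of the fingers, on their centre line; the grasp point (between the pads) lies robot.hold_point_z behind it (robot.hold_point_z is the distance from the TCP to the grasp point, in m); z points along the fingers, y is the direction in which the jaws open and shut (so a half turn about z gives the same grasp; the last joint's range is limited). The gripper opens to 93 mm and grips with 3 to 60 N. Pads are 15 mm wide; open, the fingers measure 128 mm over their backs; the gripper's body (75 mm by 188 mm) begins 65 mm behind the grasp point.
Start: joints at [1.165, 0.13, 1.488, -0, 1.523, -0.085], TCP at [0.189, 0.569, 0.219] pointing down, gripper open.
Joint ranges: [-2.96, 2.96], [-0.89, 2.26], [0.02, 2.5], [-1.34, 4.48], [0, 2.73], [-2.66, 2.66]. Speed limits (rad/s): [2.39, 2.39, 2.79, 3.14, 3.14, 3.14].

## Interface

Orientations are given as a rotation vector (axis times angle).
In Python, from plant import robot, cams gives the robot as it stands. The module is installed in compiled form; this text tells all that it offers.
- The arm moves only by the tool step_arm, never from a script. Its argument "deltas" is a list of rows, each an object with "offset": the shift along the tool's x, y, z in cm, a list of three; "roll": the turn about the tool's z in rad. In form: [{"offset": [x, y, z], "roll": roll}, ...]. A call has 1 to 12 rows; each row shifts and turns the commanded pose from where the row before left it, along the tool's axes as they then stand; what a row does not reach is not made up. A row lasts 1/8 s, in which the tool goes at most 62.5 mm and 10.7 degrees, less where a joint would pass 70% of its speed; a pose out of reach is approached as far as the arm can. A call with a gripper value outside its range is refused whole. "fingers" is the finger opening in cm, from 0 to 9.3, set as the call begins (left out, the last holds). The fingers move at their own pace and stop on an object; "grip_force" is the grip in N (left out, the last holds). Time passes only in rows, so rows that do not move let the fingers close. It gives the time, the measured TCP pose, the force and the opening at its end, in the units of the state.
- robot.read_state(): the state, without advancing time (a new reading comes with each control period).
- cams.read_camera(name): name is "side" or "top"; returns a dict with "pixels" (420x560x3 uint8, red, green, blue), "fx", "fy", "cx", "cy" (pixels), "extrinsics" (4x4, takes a point from world to camera coordinates). Camera axes: x right, y down, z forward; pixel columns grow to the right and rows downward; lengths in m; the calibration is good to about 2 mm. A picture is of the moment at which its call begins. There is no depth.
- robot.close_job(): hands the job in, once; it reports no verdict.
Trained networks look in a picture, given as the dict that the camera call returned (one of the last four; its "shot" number tells which), for a name from the list of things; names that differ only in an ending like _2 or _b are one class to them, and where a whole thing is asked for, a point or a joint stands for the part that bears it (a point fixed in the world has none). Each returns a list of dicts, best first, with "score" (0 to 1); they miss things now and then, are a little off and sometimes report something else, mostly with a low value. They report only what shows in the picture. A call takes as long as a camera call.
- cams.boxes_of(picture, thing): "xy" ([column, row] in pixels, amid what is visible of it).
- cams.silhouettes(picture, thing): "mask" (420x560 bool, what is visible of it) and "xy" ([column, row] in pixels, amid what is visible of it).
- cams.pinpoint(picture, thing): "xy" ([column, row] in pixels: a listed point, or the origin of a listed thing).
The state is a dict: "t": time; "q": joint angles; "dq": joint speeds; "joint_torque": joint torques, N m; "tool_pos": TCP position; "orientation": TCP orientation; "force": force on the tool from outside, world axes, zero at the start; "wrist_torque": the same for the moment, N m; "opening": finger opening in m.
Only numpy, scipy, OpenCV 4.12 (cv2) and the standard library are available. Lean on these libraries where they do the work, as an engineer would, in place of code of your own. Each camera call takes 0.05 s, during which the arm holds its last target. There are 200 camera calls.

## Task

The drive module lies loose in the grey shipping tray. First swing the aluminium cover fully aside on its one pivot screw, leaving it open, then fill the three gaps around the module with the pieces that fit them: the long pale wooden bar in the gap along the near side, the thin dark wooden block in the end gap that was covered, the thick yellow foam block in the other end gap. Set each piece down upright and all the way to the tray floor, leave the module where it lies, and do not disturb the black spare block or the jar.

Things in the scene. Friction and masses are not known exactly. Their poses are not given: they have to be found in the camera images.
- tray: Grey open shipping tray, fixed, 156 (x) x 218 (y) x 50 mm high, walls and floor 10 mm, with a lug outside its near wall for the cover's pivot. Origin: centre of its underside. x points away from the robot, y left, z up. The module lies at the far (+x) wall, leaving gaps: near side 46 x 198 mm, left (+y) end 90 x 36 mm (covered at first), right (-y) end 90 x 54 mm (always open).
- cover (a joint): Flat aluminium cover, 152 x 52 x 4 mm, level at 51 to 55 mm above the table over the left end gap, turning about the pivot screw. 0 = closed; grows counter-clockwise seen from above as it swings out to the left; stop at 1.65 rad; starts at 0 to 0.2. Light friction (0.15 N m): it stays where it is left.
- pivot (a point): Axis of the cover's pivot screw, on the lug, at 55 mm above the table; in the tray's frame at x -88, y +100 mm.
- knob (a point): Red upright round knob on the cover's free end, 18 mm diameter, from 55 to 97 mm above the table, to pinch or push. Point: on its axis, 76 mm above the table. 151 mm from the pivot axis. With the cover at 0 it lies at x +150, y -15 mm from the pivot in the tray's axes.
- gap_side (a point): Centre of the near-side gap, 55 mm above the table: where the bar's centre is when it is home, its length along the tray's y.
- gap_covered (a point): Centre of the left end gap, 55 mm above the table: where the thin block's centre is when it is home, its length along the tray's x.
- gap_open (a point): Centre of the right end gap, 55 mm above the table: where the thick block's centre is when it is home, its length along the tray's x.
- module_c (a point): The drive module to be packed (steel base, blue top, green terminal strip), 88 (x) x 108 (y) x 38 mm, 1.4 kg, loose in the tray, its top 48 mm above the table. Point: its centre.
- bar_c (a point): Long pale wooden bar, 188 x 40 x 90 mm tall, about 0.4 kg. Body x runs along its length, y across its thickness, z up. Stands on the table at the start. Point: its centre, 45 mm up. Grip it across the thickness in its upper third: when home its top is 50 mm above the tray's rim, so the fingers stay clear of tray and module.
- thin_c (a point): Thin dark wooden block, 82 x 30 x 90 mm tall, about 0.14 kg. Body x runs along its length, y across its thickness, z up. Stands on the table at the start. Point: its centre, 45 mm up. Grip it across the thickness in its upper third: when home its top is 50 mm above the tray's rim, so the fingers stay clear of tray and module.
- thick_c (a point): Thick yellow foam block (hard), 82 x 48 x 90 mm tall, about 0.1 kg. Body x runs along its length, y across its thickness, z up. Stands on the table at the start. Point: its centre, 45 mm up. Grip it across the thickness in its upper third: when home its top is 50 mm above the tray's rim, so the fingers stay clear of tray and module.
- spare: Black spare block, 84 x 66 x 90 mm tall, too thick for any gap; stays where it is. Origin: centre of its underside.
- jar: Jar with a white cap, 60 mm across, 85 mm high; stays where it is. Origin: centre of its underside.

How it is judged:
By the outcome, as a careful person would: the job done as asked, in the order asked, and still so for the second after the job is handed in, with the robot touching nothing.
It also fails if it takes over 72 s, if anything falls off the work surface, if the arm or the gripper's body presses on something with over 40 N, if the wrist force passes 120 N, or if a joint passes its speed limit or range.

## Working session

There is one attempt and no reset: what is moved stays moved. The work goes in short steps, Python scripts to look and compute and a tool call to move; the robot and the scene stay as the last step left them, time stands still between calls to the robot, and variables do not carry over. Pictures are saved under pics/ and viewed, about 8 in all and at most 12, crops included, and the job is handed in when it is done.

Besides the shell and the picture viewer there is one more tool, called after "Emit:" in YAML: its name, and indented under it one key for each argument. step_arm: Moves the arm, as the interface text tells. Its arguments: {"type":"object","properties":{"deltas":{"type":"array"},"fingers":{"type":"number"},"grip_force":{"type":"number"}},"required":["deltas"]}

```bash
mkdir -p pics; cat > h.py <<'E'
import numpy as np, cv2
from plant import robot, cams
def ray(p,uv):
    E=np.array(p["extrinsics"]);R=E[:3,:3];t=E[:3,3]
    d=R.T@np.array([(uv[0]-p["cx"])/p["fx"],(uv[1]-p["cy"])/p["fy"],1]);return -R.T@t,d
def atz(p,uv,z):
    o,d=ray(p,uv);return o+d*(z-o[2])/d[2]
def proj(p,X):
    E=np.array(p["extrinsics"]);c=E[:3,:3]@np.array(X)+E[:3,3]
    return np.array([p["fx"]*c[0]/c[2]+p["cx"],p["fy"]*c[1]/c[2]+p["cy"]])
def tri(ps,uvs):
    A=np.zeros((3,3));b=np.zeros(3)
    for p,uv in zip(ps,uvs):
        o,d=ray(p,uv);d/=np.linalg.norm(d);M=np.eye(3)-np.outer(d,d);A+=M;b+=M@o
    return np.linalg.solve(A,b)
def save(p,n): cv2.imwrite("pics/"+n,np.array(p["pixels"])[:,:,::-1])
E
python3 - <<'E'
from h import *
T=cams.read_camera("top");S=cams.read_camera("side")
im=np.hstack([T["pixels"],S["pixels"]]); 
save(T,"t0.png");save(S,"s0.png")
s=robot.read_state();print(robot.hold_point_z,s["tool_pos"],s["orientation"],s["force"])
H=dict(tray=0,pivot=.055,knob=.076,gap_side=.055,gap_covered=.055,gap_open=.055,module_c=.029,bar_c=.045,thin_c=.045,thick_c=.045,spare=0,jar=0)
for n,z in H.items():
    a=cams.pinpoint(T,n);b=cams.pinpoint(S,n)
    f=lambda L:[(round(x["score"],2),np.round(x["xy"]).tolist()) for x in L[:2]]
    print(n,f(a),f(b),"top@z",np.round(atz(T,a[0]["xy"],z),3) if a else None,"side@z",np.round(atz(S,b[0]["xy"],z),3) if b else None)
for n in["bar_c","thin_c","thick_c","spare","tray","knob"]:
    m=cams.silhouettes(T,n)
    if m: 
        mm=np.array(m[0]["mask"]).astype(np.uint8); print(n,round(m[0]["score"],2),cv2.minAreaRect(cv2.findNonZero(mm)))
for P in(T,S):print(P["fx"],-np.array(P["extrinsics"])[:3,:3].T@np.array(P["extrinsics"])[:3,3])
E
```

```text
0.0188 [0.18896586 0.56891719 0.21769532] [-5.01648836e-01 -3.10086686e+00  2.55244195e-03] [0.72578255 0.21161676 0.1557669 ]
tray [(0.83, [203.0, 217.0])] [(0.83, [261.0, 276.0])] top@z [0.561 0.08  0.   ] side@z [0.556 0.08  0.   ]
pivot [(0.91, [160.0, 253.0]), (0.44, [203.0, 218.0])] [(0.71, [249.0, 269.0]), (0.61, [282.0, 314.0])] top@z [0.468 0.183 0.055] side@z [0.572 0.105 0.055]
knob [(0.95, [150.0, 190.0])] [(0.65, [211.0, 298.0])] top@z [0.624 0.199 0.076] side@z [0.61  0.207 0.076]
gap_side [(0.97, [199.0, 235.0])] [(0.9, [281.0, 271.0])] top@z [0.507 0.085 0.055] side@z [0.504 0.084 0.055]
gap_covered [(0.63, [167.0, 209.0])] [(0.64, [234.0, 289.0])] top@z [0.579 0.163 0.055] side@z [0.583 0.161 0.055]
gap_open [(0.66, [227.0, 205.0]), (0.39, [204.0, 218.0])] [(0.74, [260.0, 232.0])] top@z [0.578 0.012 0.055] side@z [0.59  0.001 0.055]
module_c [(0.95, [198.0, 207.0])] [(0.68, [248.0, 267.0])] top@z [0.583 0.088 0.029] side@z [0.584 0.085 0.029]
bar_c [(0.74, [397.0, 209.0])] [(0.78, [331.0, 138.0])] top@z [ 0.538 -0.413  0.045] side@z [ 0.533 -0.398  0.045]
thin_c [(0.
[... 605 characters left out ...]
 25.84297752380371), 79.04593658447266)
thin_c 0.86 ((312.2205810546875, 258.63232421875), (14.495638847351074, 37.12110900878906), 4.39870548248291)
thick_c 0.57 ((302.5294494628906, 189.6176300048828), (41.231056213378906, 22.55581283569336), 75.96376037597656)
spare 0.81 ((345.5752868652344, 220.8717041015625), (30.5322208404541, 39.445770263671875), 3.814074993133545)
tray 0.55 ((197.7207489013672, 215.67733764648438), (76.5411605834961, 99.0857925415039), 79.3803482055664)
knob 0.87 ((160.32568359375, 220.48995971679688), (73.95750427246094, 23.05455207824707), 79.26110076904297)
527.9656707794616 [ 0.29254097 -0.08497816  1.34763537]
433.4744367656014 [0.31196776 0.56643329 0.8681661 ]
```

```bash
python3 -c "
import cv2,numpy as np
t=cv2.imread('pics/t0.png')[120:300,110:470]; s=cv2.imread('pics/s0.png')[100:360,160:420]
cv2.imwrite('pics/v1.png',cv2.resize(t,None,fx=2.2,fy=2.2,interpolation=3));cv2.imwrite('pics/v2.png',cv2.resize(s,None,fx=2.2,fy=2.2,interpolation=3))"
```

```text
(no output)
```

View pics/v1.png

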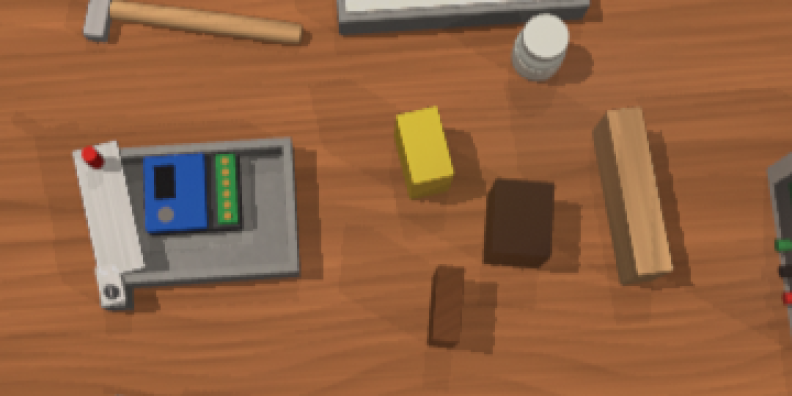

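View pics/v2.png

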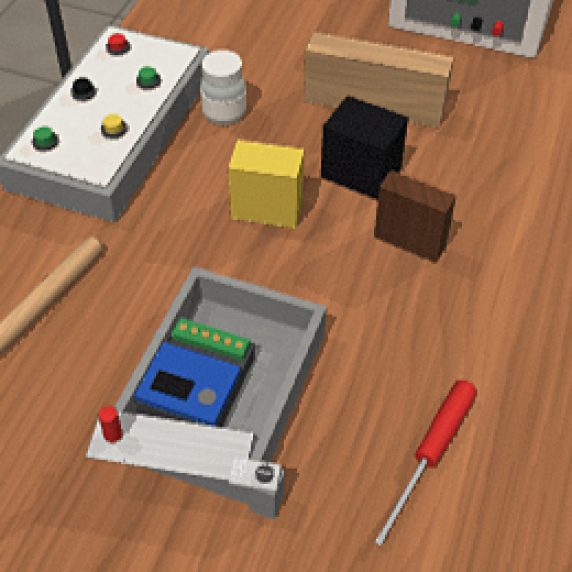

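The pictures match the network points: cover with the red knob on the left at top (150,190), pieces to the right. The side image's pivot and jar guesses are wrong. Next I fit precise poses.

```bash
cat >> h.py <<'E'
from scipy.optimize import minimize, least_squares
def boxmask(p,x,y,yaw,L,W,z0,z1):
    c,s=np.cos(yaw),np.sin(yaw);P=[]
    for a in(-1,1):
        for b in(-1,1):
            for z in(z0,z1): P.append(proj(p,[x+c*a*L/2-s*b*W/2,y+s*a*L/2+c*b*W/2,z]))
    h=cv2.convexHull(np.array(P,np.float32)*1)
    m=np.zeros((420*4,560*4),np.uint8);cv2.fillConvexPoly(m,np.round((h+.5)*4*16).astype(np.int32),1,shift=4);return cv2.resize(m*255,(560,420),interpolation=cv2.INTER_AREA)/255.
def fitbox(ps,ms,x0,L,W,z0=0,z1=.09):
    def f(v): return sum(np.abs(boxmask(p,*v,L,W,z0,z1)-m).sum()/m.sum() for p,m in zip(ps,ms))
    best=None
    for dy in(-.25,0,.25):
        i=np.array(x0)+[0,0,dy]
        r=minimize(f,i,method="Nelder-Mead",options=dict(initial_simplex=[i,i+[.01,0,0],i+[0,.01,0],i+[0,0,.15]],xatol=1e-4,fatol=1e-4))
        if best is None or r.fun<best.fun:best=r
    return best.x,best.fun
DIM=dict(bar_c=(.188,.04),thin_c=(.082,.03),thick_c=(.082,.048),spare=(.084,.066))
def sil(p,n):
    m=cams.silhouettes(p,n);return np.array(m[0]["mask"]).astype(float) if m else None
TP=dict(tray=(0,0,0),gap_side=(-.045,0,.055),gap_covered=(.023,.081,.055),gap_open=(.023,-.072,.055),pivot=(-.088,.1,.055))
def tray2w(v,X):
    c,s=np.cos(v[2]),np.sin(v[2]);return np.array([v[0]+c*X[0]-s*X[1],v[1]+s*X[0]+c*X[1],X[2]])
E
python3 - <<'E'
from h import *
T=cams.read_camera("top");S=cams.read_camera("side")
for n,x0 in dict(bar_c=(.535,-.405,1.57+.2-3.14+1.57),thin_c=(.43,-.195,0),thick_c=(.602,-.18,0.2),spare=(.512,-.282,0)).items():
    if n=="bar_c":x0=(.535,-.405,.2)
    ms=[sil(T,n),sil(S,n)]
    for ps,mm in(((T,S),ms),((T,),ms[:1]),((S,),ms[1:])):
        if any(m is None for m in mm):print(n,"none");continue
        r=fitbox(ps,mm,x0,*DIM[n]);print(n,len(ps),np.round(r[0],4),round(r[1],3))
obs=[]
for p,nm in((T,"T"),(S,"S")):
    for n,X in TP.items():
        for d in cams.pinpoint(p,n)[:1]: obs.append((nm,n,p,X,np.array(d["xy"])))
for X,px in(((.078,-.109,.05),(242.3,182.7)),((-.078,-.109,.05),(246.3,244.3))): obs.append(("T","corner",T,X,np.array(px)))
def res(v):return np.concatenate([proj(p,tray2w(v,X))-uv for _,_,p,X,uv in obs])
r=least_squares(res,[.56,.08,.1],loss="soft_l1",f_scale=1)
print("tray",np.round(r.x,4))
for o,e in zip(obs,res(r.x).reshape(-1,2)):print(o[0],o[1],np.round(e,1))
# hough edge yaw check via knob
k=[cams.pinpoint(p,"knob")[0]["xy"] for p in(T,S)]
K=tri((T,S),k);pv=tray2w(r.x,TP["pivot"]);d=(K-pv)[:2];print("knob",K,"pivot",pv,"r",np.hypot(*d),"world ang",np.arctan2(d[1],d[0]),"joint",np.arctan2(d[1],d[0])-r.x[2]+.0997)
from scipy.spatial.transform import Rotation as R
print(R.from_rotvec(robot.read_state()["orientation"]).as_matrix().round(3))
E
```

```text
bar_c 2 [ 0.539  -0.4101  0.0682] 0.181
bar_c 1 [ 0.5396 -0.4104  0.0721] 0.053
bar_c 1 [ 0.5378 -0.4064  0.061 ] 0.109
thin_c 2 [ 0.4279 -0.1878 -0.18  ] 0.196
thin_c 1 [ 0.4299 -0.1885 -0.1904] 0.12
thin_c 1 [ 0.427  -0.1857 -0.1087] 0.055
thick_c 2 [ 0.607  -0.1782  0.1747] 0.146
thick_c 1 [ 0.6074 -0.1787  0.1658] 0.039
thick_c 1 [ 0.6049 -0.1755  0.2505] 0.073
spare 2 [ 0.5169 -0.2789 -0.1586] 0.127
spare 1 [ 0.5173 -0.2791 -0.1517] 0.038
spare 1 [ 0.5153 -0.2761 -0.1177] 0.072
tray [ 0.5547  0.0807 -0.0042]
T tray [-0.1 -0. ]
T gap_side [-0.9 -0.3]
T gap_covered [ 1.8 -0.7]
T gap_open [ 0.1 -1.3]
T pivot [0.3 2.8]
S tray [2.  0.5]
S gap_side [-1.9 -3.6]
S gap_covered [-1.3  0.6]
S gap_open [2.8 0.8]
S pivot [ 0.3 -0.6]
T corner [-0.1  0.5]
T corner [-0.7 -0.1]
knob [0.62332874 0.20053361 0.0688219 ] pivot [0.46709574 0.18110679 0.055     ] r 0.1574361827480818 world ang 0.12371020583553187 joint 0.2276479279144918
[[-0.949  0.315  0.   ]
 [ 0.315  0.949  0.   ]
 [-0.     0.    -1.   ]]
```

```bash
cat >> h.py <<'E'
from scipy.spatial.transform import Rotation as Rot
def cur():
    s=robot.read_state();R=Rot.from_rotvec(s["orientation"]).as_matrix();return np.array(s["tool_pos"]),np.degrees(np.arctan2(R[1,1],R[0,1])),s
def plan(x,y,z,ang,n,start=None):
    """rows (tool cm, rad) from the present pose to TCP x,y,z with jaw axis at world angle ang (deg)"""
    p,a=start if start is not None else cur()[:2]
    D=(np.array([x,y,z])-p)/n*100;da=(ang-a)/n
    rows=[]
    for i in range(n):
        t=np.radians(a+da*i);rows.append([round(float(D@[-np.sin(t),np.cos(t),0]),2),round(float(D@[np.cos(t),np.sin(t),0]),2),round(float(-D[2]),2)])
    print("pos",p.round(4),"ang",round(a,1),"roll/row",round(-np.radians(da),4))
    print(rows)
E
python3 -c "
from h import *
plan(.624,.200,.17,-94,17)"
```

```text
pos [0.1892 0.5694 0.2187] ang 71.6 roll/row 0.17
[[-3.11, -1.26, 0.29], [-3.28, -0.71, 0.29], [-3.35, -0.15, 0.29], [-3.33, 0.42, 0.29], [-3.21, 0.98, 0.29], [-3.0, 1.51, 0.29], [-2.7, 2.0, 0.29], [-2.32, 2.42, 0.29], [-1.88, 2.78, 0.29], [-1.38, 3.06, 0.29], [-0.84, 3.25, 0.29], [-0.28, 3.34, 0.29], [0.29, 3.34, 0.29], [0.85, 3.25, 0.29], [1.39, 3.06, 0.29], [1.88, 2.78, 0.29], [2.33, 2.42, 0.29]]
```

Emit:
step_arm:
  deltas:
    - {"offset":[-3.1,-1.3,0.3],"roll":0.17}
    - {"offset":[-3.3,-0.7,0.3],"roll":0.17}
    - {"offset":[-3.35,-0.15,0.3],"roll":0.17}
    - {"offset":[-3.3,0.4,0.3],"roll":0.17}
    - {"offset":[-3.2,1.0,0.3],"roll":0.17}
    - {"offset":[-3.0,1.5,0.3],"roll":0.17}
    - {"offset":[-2.7,2.0,0.3],"roll":0.17}
    - {"offset":[-2.3,2.4,0.3],"roll":0.17}
    - {"offset":[-1.9,2.8,0.3],"roll":0.17}
    - {"offset":[-1.4,3.05,0.3],"roll":0.17}
    - {"offset":[-0.85,3.25,0.3],"roll":0.17}
    - {"offset":[-0.3,3.35,0.3],"roll":0.17}
  fingers: 5

```text
t: 4.2
tool_pos: [0.4963, 0.3072, 0.1826]
orientation: [-2.909, -1.187, -0.0]
force: [-0.7, -0.1, 0.2]
opening: 0.0504
```

Emit:
step_arm:
  deltas:
    - {"offset":[0.3,3.35,0.3],"roll":0.17}
    - {"offset":[0.85,3.25,0.3],"roll":0.17}
    - {"offset":[1.4,3.05,0.3],"roll":0.17}
    - {"offset":[1.9,2.8,0.3],"roll":0.17}
    - {"offset":[2.3,2.4,0.3],"roll":0.17}
    - {"offset":[0,0,0],"roll":0}

```text
t: 4.95
tool_pos: [0.6247, 0.1976, 0.167]
orientation: [3.139, -0.115, -0.001]
force: [-0.6, 0.1, 0.0]
opening: 0.0502
```

```bash
python3 -c "
from h import *
p,a,s=cur();print(p,a,s['q'],s['t'])
T=cams.read_camera('top');S=cams.read_camera('side')
a=np.hstack([T['pixels'][150:290,100:260],S['pixels'][200:340,160:320]])
cv2.imwrite('pics/v3.png',cv2.resize(a[:,:,::-1],None,fx=2.5,fy=2.5,interpolation=3))
for q in(T,S):
  print(proj(q,p),proj(q,[.624,.2,.076]),[ (d['score'],d['xy']) for d in cams.pinpoint(q,'knob')[:1]])
"
```

```text
[0.62465952 0.19756055 0.16701241] -94.18632981148158 [ 2.28354459e-01  3.05222469e-01  1.38237455e+00 -4.67812118e-04
  1.45452849e+00  1.87227053e+00] 4.95
[141.81857951 180.3729338 ] [149.79324386 190.06071164] [(0.64, [151.9, 190.5])]
[200.57762375 267.56741761] [206.77228298 292.80059239] [(0.68, [209.4, 294.2])]
```

View pics/v3.png

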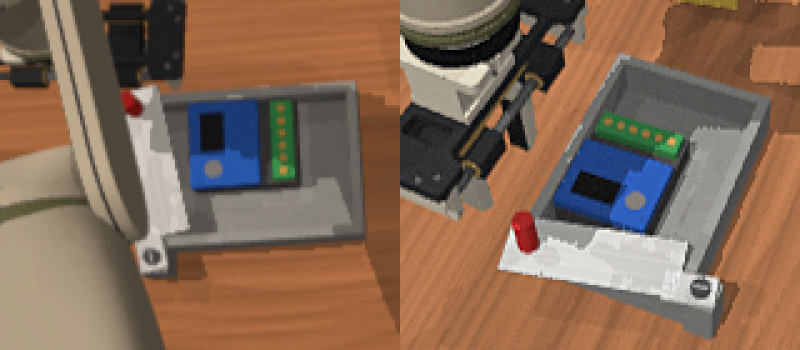

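The side view shows the knob at about (210,293), with the jaws straddling its position from above. I descend and pinch.

Emit:
step_arm:
  deltas:
    - {"offset":[-0.3,-0.15,3.5],"roll":0}
    - {"offset":[0,0,3.5],"roll":0}
    - {"offset":[0,0,3.4],"roll":0}
    - {"offset":[0,0,0],"roll":0}

```text
t: 5.65
tool_pos: [0.6173, 0.2015, 0.0603]
orientation: [3.138, -0.105, -0.01]
force: [0.4, -0.0, 0.4]
opening: 0.0503
```

Emit:
step_arm:
  deltas:
    - {"offset":[0,0,0],"roll":0}
    - {"offset":[0,0,0],"roll":0}
    - {"offset":[0,0,0],"roll":0}
    - {"offset":[0,0,0],"roll":0}
  fingers: 0
  grip_force: 12

```text
t: 6.15
tool_pos: [0.6214, 0.2012, 0.0648]
orientation: [-3.139, 0.109, -0.003]
force: [-1.6, -1.1, 3.5]
opening: 0.0174
```

Emit:
step_arm:
  deltas:
    - {"offset":[-0.45,-1.75,0],"roll":-0.12}
    - {"offset":[-0.45,-1.75,0],"roll":-0.12}
    - {"offset":[-0.45,-1.75,0],"roll":-0.12}
    - {"offset":[-0.45,-1.75,0],"roll":-0.12}
    - {"offset":[-0.45,-1.75,0],"roll":-0.12}
    - {"offset":[-0.45,-1.75,0],"roll":-0.12}

```text
t: 6.9
tool_pos: [0.5725, 0.2966, 0.0649]
orientation: [-2.974, -1.01, -0.006]
force: [3.0, 2.4, 2.6]
opening: 0.0176
```

```bash
python3 -c "
from h import *
p,a,s=cur();print(p,a,s['force'],s['opening'])
A=np.array([.6214,.2012]);B=p[:2];m=(A+B)/2;d=(B-A);L=np.hypot(*d);n=np.array([-d[1],d[0]])/L
c=m+n*np.sqrt(.151**2-L*L/4);print('pivot est',c,np.arctan2(*(A-c)[::-1]),np.arctan2(*(B-c)[::-1]))"
```

```text
[0.57251877 0.29664913 0.06487268] -52.49999794623275 [2.97253313 2.37114537 2.6315304 ] 0.01755479175986356
pivot est [0.47131733 0.18458099] 0.11028308003428397 0.8363070058621308
```

Emit:
step_arm:
  deltas:
    - {"offset":[-0.45,-1.75,0],"roll":-0.12}
    - {"offset":[-0.45,-1.75,0],"roll":-0.12}
    - {"offset":[-0.45,-1.75,0],"roll":-0.12}
    - {"offset":[-0.45,-1.75,0],"roll":-0.12}
    - {"offset":[-0.45,-1.75,0],"roll":-0.12}
    - {"offset":[-0.35,-1.3,0],"roll":-0.09}

```text
t: 7.65
tool_pos: [0.4772, 0.3367, 0.065]
orientation: [-2.455, -1.955, -0.01]
force: [1.7, 15.3, -2.6]
opening: 0.0179
```

Emit:
step_arm:
  deltas:
    - {"offset":[-0.1,-0.5,0],"roll":-0.03}
    - {"offset":[0,-0.3,0],"roll":0}
    - {"offset":[0,0,0],"roll":0}

```text
t: 8.02
tool_pos: [0.4721, 0.3365, 0.0651]
orientation: [2.431, 1.989, 0.015]
force: [13.6, 12.0, -8.5]
opening: 0.0175
```

```bash
python3 -c "
from h import *
p,a,s=cur();print(p,a,s['force'],s['opening'])
d=p[:2]-[.4713,.1846];print(np.arctan2(d[1],d[0]),np.hypot(*d))"
```

```text
[0.4720645  0.3365389  0.06513586] -11.440517279571255 [13.62025074 12.0077691  -8.52772688] 0.017479471183430878
1.565764711342927 0.15194082477897938
```

Emit:
step_arm:
  deltas:
    - {"offset":[0,0,0],"roll":0}
    - {"offset":[0,0,0],"roll":0}
    - {"offset":[0,0,-3],"roll":0}
    - {"offset":[0,0,-4],"roll":0}
    - {"offset":[0,0,-4],"roll":0}
  fingers: 6.5

```text
t: 8.65
tool_pos: [0.4684, 0.3334, 0.1744]
orientation: [-2.432, -1.988, 0.002]
force: [0.2, 0.0, -0.2]
opening: 0.0623
```

```bash
python3 -c "
from h import *
plan(.539,-.407,.17,-86,15)"
```

```text
pos [0.4684 0.3334 0.1744] ang -11.5 roll/row 0.0867
[[-4.74, 1.44, 0.03], [-4.6, 1.85, 0.03], [-4.42, 2.24, 0.03], [-4.21, 2.61, 0.03], [-3.97, 2.97, 0.03], [-3.7, 3.3, 0.03], [-3.4, 3.61, 0.03], [-3.07, 3.89, 0.03], [-2.72, 4.14, 0.03], [-2.36, 4.36, 0.03], [-1.97, 4.55, 0.03], [-1.57, 4.7, 0.03], [-1.15, 4.82, 0.03], [-0.73, 4.9, 0.03], [-0.3, 4.95, 0.03]]
```

Emit:
step_arm:
  deltas:
    - {"offset":[-4.75,1.45,0],"roll":0.087}
    - {"offset":[-4.6,1.85,0],"roll":0.087}
    - {"offset":[-4.4,2.25,0],"roll":0.087}
    - {"offset":[-4.2,2.6,0],"roll":0.087}
    - {"offset":[-3.95,2.95,0],"roll":0.087}
    - {"offset":[-3.7,3.3,0],"roll":0.087}
    - {"offset":[-3.4,3.6,0],"roll":0.087}
    - {"offset":[-3.05,3.9,0],"roll":0.087}
    - {"offset":[-2.7,4.15,0],"roll":0.087}
    - {"offset":[-2.35,4.35,0],"roll":0.087}
  fingers: 7

```text
t: 9.9
tool_pos: [0.5156, -0.1605, 0.1736]
orientation: [-3.045, -0.774, 0.0]
force: [0.3, 0.3, 0.3]
opening: 0.0701
```

Emit:
step_arm:
  deltas:
    - {"offset":[-1.95,4.55,0],"roll":0.087}
    - {"offset":[-1.55,4.7,0],"roll":0.087}
    - {"offset":[-1.15,4.8,0],"roll":0.087}
    - {"offset":[-0.75,4.9,0],"roll":0.087}
    - {"offset":[-0.3,4.95,0],"roll":0.087}
    - {"offset":[0,0,0],"roll":0}
    - {"offset":[0,0,0],"roll":0}

```text
t: 10.78
tool_pos: [0.5384, -0.4049, 0.173]
orientation: [-3.139, -0.103, 0.001]
force: [-0.8, 0.4, -0.2]
opening: 0.0698
```

```bash
python3 - <<'E'
from h import *
p,a,s=cur();print(p,a,s['q'],s['t'])
T=cams.read_camera("top");S=cams.read_camera("side")
obs=[]
for q,nm in((T,"T"),(S,"S")):
    for n,X in TP.items():
        for d in cams.pinpoint(q,n)[:1]: obs.append((nm,n,q,X,np.array(d["xy"])))
def res(v):return np.concatenate([proj(q,tray2w(v,X))-uv for _,_,q,X,uv in obs])
r=least_squares(res,[.56,.08,0],loss="soft_l1",f_scale=1)
print("tray",np.round(r.x,4))
for o,e in zip(obs,res(r.x).reshape(-1,2)):print(o[0],o[1],np.round(e,1))
v=(.5585,.0865,.015)
C=[(a*.078,b*.109,.05) for a,b in((-1,-1),(-1,1),(1,1),(1,-1))];I=[(a*.068,b*.099,.05) for a,b in((-1,-1),(-1,1),(1,1),(1,-1))]
out=[]
for q,(r0,c0) in((T,(150,110)),(S,(200,170))):
    im=cv2.resize(q["pixels"][r0:r0+150,c0:c0+150][:,:,::-1],None,fx=2.6,fy=2.6,interpolation=3)*1
    for P in(C,I):
        cv2.polylines(im,[np.int32([((proj(q,tray2w(v,X))-[c0,r0]+.5)*2.6) for X in P])],True,(255,0,255),1)
    out.append(im)
cv2.imwrite("pics/v4.png",np.hstack(out))
np.savez("pics/f4.npz",T=T["pixels"],S=S["pixels"])
k=[cams.pinpoint(q,"knob")[0]["xy"] for q in(T,S)];print(tri((T,S),k))
for q in(T,S):
    m=sil(q,"bar_c");
    if m is not None:print(fitbox((q,),(m,),(.538,-.408,.07),*DIM["bar_c"]))
E
```

```text
[ 0.53840675 -0.40494664  0.17303887] -86.22609323003982 [-7.21143346e-01  3.52056249e-01  1.31419850e+00  3.83224976e-04
  1.47679733e+00  7.83749139e-01] 10.775
tray [0.5577 0.0815 0.0761]
T tray [-0.8  1.7]
T gap_side [ 1.2 -1. ]
T gap_covered [-0.8 -0.7]
T gap_open [-3.3 -0.4]
T pivot [4.4 3. ]
S tray [0.8 0.8]
S gap_side [-0.6 -5.1]
S gap_covered [ 0.4 -0.5]
S gap_open [ 1.1 -1.1]
S pivot [-39.  131.5]
[0.48087644 0.33592931 0.05885606]
(array([ 0.5550029 , -0.47029656, -1.01345398]), np.float64(4.960024800434007))
(array([ 0.53746335, -0.40770056,  0.06230143]), np.float64(0.11490516533477538))
```

View pics/v4.png

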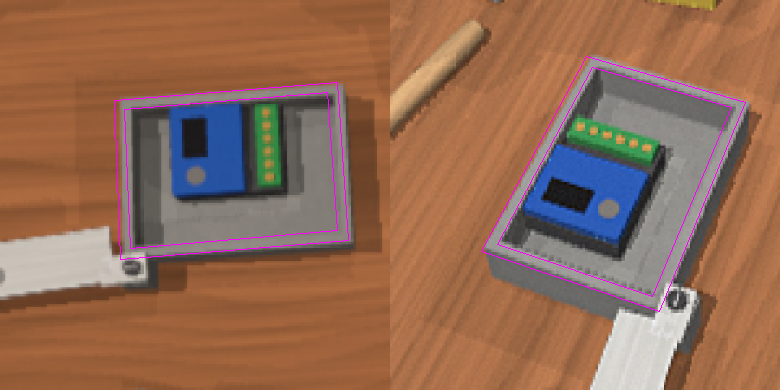

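The overlay (guess yaw +0.015) misses the rim by 3 px at the far-right corner (345,83), so the tray is turned a little the other way. The cover is fully open. I fit the tray silhouette properly.

```bash
python3 - <<'E'
from h import *
T=cams.read_camera("top");S=cams.read_camera("side")
ms=[]
for q in(T,S):
    m=np.maximum(sil(q,"tray"),sil(q,"module_c")).astype(np.uint8)
    m=cv2.morphologyEx(m,cv2.MORPH_CLOSE,np.ones((9,9)));m=cv2.morphologyEx(m,cv2.MORPH_OPEN,np.ones((17,17)));ms.append(m.astype(float))
for ps,mm in(((T,S),ms),((T,),ms[:1]),((S,),ms[1:])):
    x,f=fitbox(ps,mm,(.558,.083,0),.156,.218,0,.05);print(x.round(4),round(f,3))
m=[sil(q,"module_c") for q in(T,S)]
for ps,mm in(((T,S),m),((T,),m[:1]),((S,),m[1:])):
    x,f=fitbox(ps,mm,(.583,.088,0),.088,.108,0.01,.048);print("mod",x.round(4),round(f,3))
# edge-based: maximise gradient along projected rim edges
def edges(v,q,G):
    s=0
    for hx,hy,z in((.078,.109,.05),(.068,.099,.05)):
        C=[(-hx,-hy,z),(-hx,hy,z),(hx,hy,z),(hx,-hy,z)]
        for i in range(4):
            a,b=np.array(C[i]),np.array(C[(i+1)%4])
            for t in np.linspace(.08,.92,40):
                u=proj(q,tray2w(v,a+t*(b-a)));s+=cv2.getRectSubPix(G,(1,1),tuple(map(float,u)))[0,0]
    return s
Gs=[]
for q in(T,S):
    g=cv2.GaussianBlur(q["pixels"],(0,0),1).astype(np.float32)
    G=np.sqrt(sum(cv2.Sobel(g[:,:,c],cv2.CV_32F,1,0)**2+cv2.Sobel(g[:,:,c],cv2.CV_32F,0,1)**2 for c in range(3)));Gs.append(np.minimum(G,120))
for sel in((0,1),(0,),(1,)):
    f=lambda v:-sum(edges(v,(T,S)[k],Gs[k]) for k in sel)
    b=min((minimize(f,[.558,.083,y],method="Nelder-Mead",options=dict(initial_simplex=[[.558,.083,y],[.563,.083,y],[.558,.088,y],[.558,.083,y+.03]])) for y in(-.06,-.03,0,.03,.06)),key=lambda r:r.fun)
    print("edge",sel,b.x.round(4),b.fun)
    v=b.x
    if sel==(0,1):
        out=[]
        for q,(r0,c0) in((T,(150,110)),(S,(200,170))):
            im=cv2.resize(q["pixels"][r0:r0+150,c0:c0+150][:,:,::-1],None,fx=2.6,fy=2.6,interpolation=3)*1
            for hx,hy in((.078,.109),(.068,.099)):
                cv2.polylines(im,[np.int32([((proj(q,tray2w(v,X))-[c0,r0]+.5)*2.6) for X in ((-hx,-hy,.05),(-hx,hy,.05),(hx,hy,.05),(hx,-hy,.05))])],True,(255,0,255),1)
            out.append(im)
        cv2.imwrite("pics/v5.png",np.hstack(out))
E
```

```text
[ 0.5578  0.0835 -0.0014] 0.492
[ 0.5588  0.0818 -0.014 ] 0.222
[0.5562 0.0851 0.0187] 0.251
mod [0.581  0.0902 0.0116] 0.146
mod [0.5821 0.0898 0.0062] 0.044
mod [0.58   0.0918 0.0207] 0.087
edge (0, 1) [ 0.5457  0.0842 -0.0077] -68954.578125
edge (0,) [0.5584 0.0818 0.0029] -33060.640625
edge (1,) [ 0.5439  0.0852 -0.0051] -36156.765625
```

View pics/v5.png

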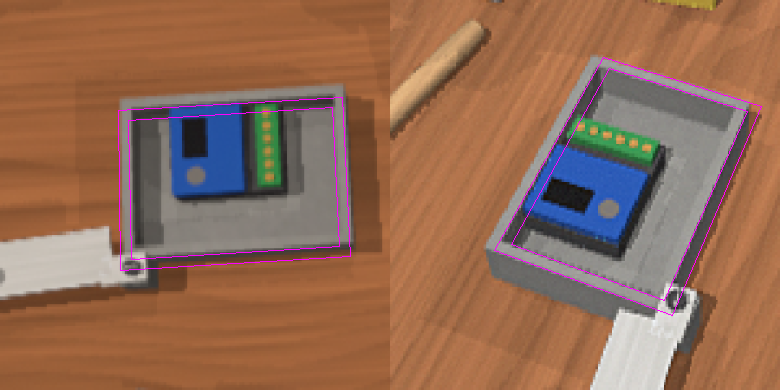

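```bash
python3 - <<'E'
from h import *
T=cams.read_camera("top");S=cams.read_camera("side")
c=lambda x,y,c0,r0,o=0:np.array([c0+(x-o)/2.6-.5,r0+y/2.6-.5])
obs=[(T,(.078,.109,.05),c(120,99,110,150)),(T,(.078,-.109,.05),c(345,83,110,150)),(T,(-.078,-.109,.05),c(352,243,110,150)),
(S,(.078,-.109,.05),c(590,57,170,200,390)),(S,(-.078,-.109,.05),c(748,102,170,200,390)),(S,(.078,.109,.05),c(486,248,170,200,390)),(S,(-.078,.109,.05),c(660,309,170,200,390))]
for o in(obs,obs[:3],obs[3:]):
    res=lambda v:np.concatenate([proj(p,tray2w(v,X))-uv for p,X,uv in o])
    r=least_squares(res,[.558,.083,0]);print(r.x.round(4),r.fun.reshape(-1,2).round(1).tolist())
print(proj(T,tray2w(r.x,(-.088,.1,.055))))
for q in (T,S):
    m=sil(q,"bar_c")
    ds=cams.silhouettes(q,"bar_c");print([(d["score"],np.array(d["mask"]).sum(),d["xy"]) for d in ds[:2]])
E
```

```text
[0.5574 0.083  0.0035] [[-0.5, 0.5], [-1.2, 0.5], [-0.1, -0.2], [0.4, -1.2], [0.4, -0.5], [-0.9, -0.5], [0.2, -0.0]]
[ 0.5582  0.0817 -0.004 ] [[0.2, -0.2], [-0.4, 0.4], [0.2, -0.2]]
[0.5569 0.0842 0.0084] [[0.1, -0.8], [0.2, -0.3], [-0.8, 0.2], [0.5, 0.5]]
[159.74747714 253.16555309]
[(0.59, np.int64(297), [402.6, 210.6])]
[(0.68, np.int64(1909), [329.9, 134.3]), (0.27, np.int64(1245), [279.1, 185.6])]
```

Emit:
step_arm:
  deltas:
    - {"offset":[0,0.3,3.8],"roll":0}
    - {"offset":[0,0,3.8],"roll":0}
    - {"offset":[0,0,3.2],"roll":0}
    - {"offset":[0,0,0.6],"roll":0}
    - {"offset":[0,0,0],"roll":0}

```text
t: 12.9
tool_pos: [0.5392, -0.4085, 0.0602]
orientation: [3.14, 0.103, 0.0]
force: [-0.1, -0.5, -0.4]
opening: 0.0701
```

Emit:
step_arm:
  deltas:
    - {"offset":[0,0,0],"roll":0}
    - {"offset":[0,0,0],"roll":0}
    - {"offset":[0,0,0],"roll":0}
    - {"offset":[0,0,0],"roll":0}
  fingers: 0
  grip_force: 45

```text
t: 13.4
tool_pos: [0.5393, -0.4087, 0.0603]
orientation: [3.139, 0.103, 0.001]
force: [0.0, -0.4, 2.2]
opening: 0.0398
```

Emit:
step_arm:
  deltas:
    - {"offset":[0,0,-3],"roll":0}
    - {"offset":[0,0,-4],"roll":0}
    - {"offset":[0,0,-4],"roll":0}
    - {"offset":[0,0,-2],"roll":0}
    - {"offset":[0,0,0],"roll":0}

```text
t: 14.02
tool_pos: [0.5396, -0.4089, 0.191]
orientation: [3.138, 0.103, 0.003]
force: [-0.0, -0.3, -2.7]
opening: 0.0396
```

```bash
python3 -c "
from h import *
print(tray2w((.558,.0835,.003),TP['gap_side']))
plan(.513,.0835,.18,.2,13)"
```

```text
[0.5130002 0.083365  0.055    ]
pos [ 0.5396 -0.4089  0.191 ] ang -86.2 roll/row -0.116
[[0.04, -3.79, 0.08], [0.48, -3.76, 0.08], [0.92, -3.68, 0.08], [1.34, -3.55, 0.08], [1.74, -3.37, 0.08], [2.12, -3.15, 0.08], [2.47, -2.88, 0.08], [2.78, -2.58, 0.08], [3.06, -2.24, 0.08], [3.3, -1.87, 0.08], [3.5, -1.47, 0.08], [3.64, -1.06, 0.08], [3.74, -0.63, 0.08]]
```

Emit:
step_arm:
  deltas:
    - {"offset":[0,-3.8,0],"roll":-0.116}
    - {"offset":[0.5,-3.75,0],"roll":-0.116}
    - {"offset":[0.9,-3.7,0],"roll":-0.116}
    - {"offset":[1.35,-3.55,0],"roll":-0.116}
    - {"offset":[1.75,-3.35,0],"roll":-0.116}
    - {"offset":[2.1,-3.15,0],"roll":-0.116}
    - {"offset":[2.45,-2.9,0],"roll":-0.116}
    - {"offset":[2.8,-2.6,0],"roll":-0.116}
    - {"offset":[3.05,-2.25,0.2],"roll":-0.116}
    - {"offset":[3.3,-1.85,0.3],"roll":-0.116}
    - {"offset":[3.5,-1.45,0.3],"roll":-0.116}
    - {"offset":[3.65,-1.05,0.3],"roll":-0.116}

```text
t: 15.52
tool_pos: [0.5125, 0.0475, 0.1757]
orientation: [-2.337, -2.095, 0.005]
force: [1.2, 0.1, -4.2]
opening: 0.04
```

Emit:
step_arm:
  deltas:
    - {"offset":[3.75,-0.65,0],"roll":-0.116}
    - {"offset":[0,0,3],"roll":0}
    - {"offset":[0,0,2.5],"roll":0}
    - {"offset":[0,0,0],"roll":0}
    - {"offset":[0,0,0],"roll":0}

```text
t: 16.15
tool_pos: [0.5116, 0.0841, 0.1233]
orientation: [-2.218, -2.224, 0.001]
force: [0.1, 0.5, -2.7]
opening: 0.0397
```

```bash
cat > chk.py <<'E'
import sys
from h import *
n=sys.argv[1];L,W=DIM[n];g=float(sys.argv[2]) # g: tcp height minus bottom
p,a,s=cur();print(p.round(4),round(a,2),s['force'],s['opening'],s['t'])
T=cams.read_camera("top");S=cams.read_camera("side")
z0=p[2]-g
for q in(T,S):
    m=sil(q,n)
    if m is None:continue
    yaw0=float(sys.argv[3]); x,f=fitbox((q,),(m,),(p[0],p[1],yaw0),L,W,z0,z0+.09);print(n,x.round(4),round(f,3))
v=(.558,.0835,.003);out=[]
k=3
for q,(r0,c0) in((T,(160,120)),(S,(190,185))):
    im=cv2.resize(q["pixels"][r0:r0+130,c0:c0+130][:,:,::-1],None,fx=k,fy=k,interpolation=3)*1
    for hx,hy in((.068,.099),):
        cv2.polylines(im,[np.int32([((proj(q,tray2w(v,X))-[c0,r0]+.5)*k) for X in ((-hx,-hy,.05),(-hx,hy,.05),(hx,hy,.05),(hx,-hy,.05))])],True,(255,0,255),1)
    out.append(im)
cv2.imwrite("pics/"+sys.argv[4],np.hstack(out))
E
python3 chk.py bar_c .0602 1.57 v6.png
```

```text
[0.5116 0.0841 0.1233] 0.16 [ 0.12166452  0.50318872 -2.65026059] 0.03967221255743961 16.15
bar_c [0.5379 0.0951 0.5907] 3.733
bar_c [0.5167 0.0838 1.644 ] 0.605
```

View pics/v6.png

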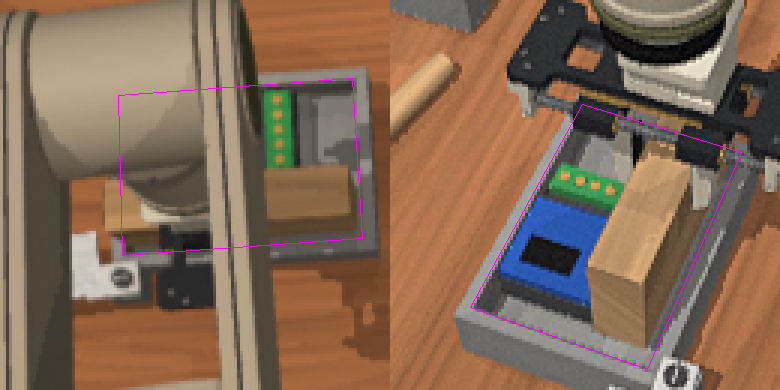

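```bash
python3 - <<'E'
from h import *
T=cams.read_camera("top");S=cams.read_camera("side")
t=lambda x,y:np.array([120+x/3-.5,160+y/3-.5]);s=lambda x,y:np.array([185+(x-390)/3-.5,190+y/3-.5])
# bar frame: X across(world x at yaw0), Y along ; z0 bottom
obs=[(T,(.02,-.094,.153),t(349,165)),(T,(-.02,-.094,.153),t(351,208)),(S,(.02,.094,.063),s(594,333)),(S,(-.02,.094,.063),s(640,346)),(S,(.02,.094,.153),s(588,265)),(S,(-.02,.094,.153),s(641,285)),(S,(.02,-.094,.153),s(641,151)),(S,(-.02,-.094,.153),s(692,161))]
for o in(obs,obs[:2],obs[2:]):
    res=lambda v:np.concatenate([proj(p,tray2w(v,X))-uv for p,X,uv in o])
    r=least_squares(res,[.512,.084,0]);print(r.x.round(4),r.fun.reshape(-1,2).round(1).tolist())
E
```

```text
[0.5164 0.0986 0.0571] [[-8.9, -3.6], [-7.7, -1.0], [-3.0, 7.3], [0.1, 8.4], [-3.9, 7.1], [-1.6, 6.0], [9.2, -27.3], [10.0, -26.3]]
[ 0.5158  0.0801 -0.0067] [[-0.1, -1.4], [0.1, 1.4]]
[0.5193 0.1045 0.1055] [[-3.5, 10.3], [0.0, 10.6], [-4.5, 10.2], [-1.8, 8.3], [4.9, -25.8], [5.9, -25.5]]
```

```bash
python3 - <<'E'
from h import *
T=cams.read_camera("top");S=cams.read_camera("side")
t=lambda x,y:np.array([120+x/3-.5,160+y/3-.5]);s=lambda x,y:np.array([185+(x-390)/3-.5,190+y/3-.5])
obs=[(T,(.02,-.094,.153),t(349,165)),(T,(-.02,-.094,.153),t(351,207)),(S,(.02,.094,.063),s(594,333)),(S,(-.02,.094,.063),s(640,346)),(S,(.02,.094,.153),s(588,265)),(S,(-.02,.094,.153),s(641,285))]
for o in(obs,obs[:2],obs[2:]):
    res=lambda v:np.concatenate([proj(p,tray2w(v,X))-uv for p,X,uv in o]+[np.array([(v[2]-.003)*100])])
    r=least_squares(res,[.512,.084,0]);print(r.x.round(4),r.fun[:-1].reshape(-1,2).round(1).tolist())
E
```

```text
[0.5143 0.0815 0.0067] [[-0.8, -1.3], [-0.4, 1.8], [-0.7, -0.5], [1.9, 1.3], [-1.4, -1.0], [0.3, -1.3]]
[0.5153 0.08   0.0029] [[-0.2, -1.6], [0.2, 1.5]]
[0.5136 0.0822 0.0027] [[-0.7, -0.2], [1.9, 1.7], [-1.4, -0.7], [0.3, -0.9]]
```

Emit:
step_arm:
  deltas:
    - {"offset":[0.2,0.05,0.8],"roll":0}
    - {"offset":[0,0,0.8],"roll":0}
    - {"offset":[0,0,0.8],"roll":0}
    - {"offset":[0,0,0],"roll":0}

```text
t: 17.05
tool_pos: [0.5115, 0.0862, 0.0983]
orientation: [-2.217, -2.224, 0.003]
force: [-1.0, -0.1, -3.2]
opening: 0.04
```

Bottom is now 38 mm up, inside the rim, with no contact force.

Emit:
step_arm:
  deltas:
    - {"offset":[0,0.05,0.9],"roll":0}
    - {"offset":[0,0,0.8],"roll":0}
    - {"offset":[0,0,0.6],"roll":0}
    - {"offset":[0,0,0.3],"roll":0}
    - {"offset":[0,0,0],"roll":0}

```text
t: 17.68
tool_pos: [0.5128, 0.0863, 0.0734]
orientation: [-2.218, -2.225, 0.001]
force: [0.7, -0.1, -3.1]
opening: 0.0396
```

Emit:
step_arm:
  deltas:
    - {"offset":[0,0,0.2],"roll":0}
    - {"offset":[0,0,0.15],"roll":0}
    - {"offset":[0,0,0],"roll":0}

```text
t: 18.05
tool_pos: [0.5131, 0.0863, 0.0703]
orientation: [2.218, 2.225, 0.0]
force: [0.1, -0.4, -3.3]
opening: 0.0399
```

Emit:
step_arm:
  deltas:
    - {"offset":[0,0,0.1],"roll":0}
    - {"offset":[0,0,0],"roll":0}

```text
t: 18.3
tool_pos: [0.5133, 0.0863, 0.0702]
orientation: [2.218, 2.225, 0.0]
force: [-3.3, -0.7, 6.7]
opening: 0.0397
```

Emit:
step_arm:
  deltas:
    - {"offset":[0,0,0],"roll":0}
    - {"offset":[0,0,0],"roll":0}
    - {"offset":[0,0,0],"roll":0}
  fingers: 5.5

```text
t: 18.68
tool_pos: [0.513, 0.0863, 0.0691]
orientation: [2.218, 2.225, 0.0]
force: [-0.4, 0.1, 0.2]
opening: 0.0549
```

Emit:
step_arm:
  deltas:
    - {"offset":[0,0,-3],"roll":0}
    - {"offset":[0,0,-4],"roll":0}
    - {"offset":[0,0,-4],"roll":0}

```text
t: 19.05
tool_pos: [0.5126, 0.0863, 0.18]
orientation: [-2.218, -2.225, 0.001]
force: [0.5, 0.8, 0.4]
opening: 0.0552
```

```bash
python3 -c "
from h import *
plan(.428,-.187,.17,-99,10)"
```

```text
pos [0.5126 0.0863 0.18  ] ang 0.2 roll/row 0.1731
[[-2.73, -0.85, 0.1], [-2.84, -0.37, 0.1], [-2.86, 0.12, 0.1], [-2.79, 0.61, 0.1], [-2.65, 1.08, 0.1], [-2.42, 1.52, 0.1], [-2.12, 1.92, 0.1], [-1.76, 2.26, 0.1], [-1.35, 2.52, 0.1], [-0.89, 2.72, 0.1]]
```

Emit:
step_arm:
  deltas:
    - {"offset":[-2.75,-0.85,0.1],"roll":0.173}
    - {"offset":[-2.85,-0.35,0.1],"roll":0.173}
    - {"offset":[-2.85,0.1,0.1],"roll":0.173}
    - {"offset":[-2.8,0.6,0.1],"roll":0.173}
    - {"offset":[-2.65,1.1,0.1],"roll":0.173}
    - {"offset":[-2.4,1.5,0.1],"roll":0.173}
    - {"offset":[-2.1,1.9,0.1],"roll":0.173}
    - {"offset":[-1.75,2.25,0.1],"roll":0.173}
    - {"offset":[-1.35,2.5,0.1],"roll":0.173}
    - {"offset":[-0.9,2.7,0.1],"roll":0.173}
    - {"offset":[0,0,0],"roll":0}
    - {"offset":[0,0,0],"roll":0}
  fingers: 6

```text
t: 20.55
tool_pos: [0.4285, -0.1858, 0.1691]
orientation: [-3.132, 0.241, -0.0]
force: [0.3, 0.0, -0.0]
opening: 0.0602
```

```bash
python3 - <<'E'
from h import *
p,a,s=cur();print(p.round(4),a,s["t"])
T=cams.read_camera("top");S=cams.read_camera("side")
for n,z0,x0 in(("thin_c",0,(.428,-.187,-.15)),("bar_c",.01,(.513,.084,1.57)),("thick_c",0,(.606,-.178,.17))):
    for q in(T,S):
        m=sil(q,n)
        if m is not None:
            x,f=fitbox((q,),(m,),x0,*DIM[n],z0,z0+.09);print(n,x.round(4),round(f,3))
t=T["pixels"][150:300,110:260];s=S["pixels"][170:320,180:330]
cv2.imwrite("pics/v7.png",cv2.resize(np.hstack([t,s])[:,:,::-1],None,fx=2.6,fy=2.6,interpolation=3))
E
```

```text
[ 0.4285 -0.1858  0.1691] -98.81581960308579 20.55
thin_c [ 0.4209 -0.1901 -0.391 ] 1.414
thin_c [ 0.4265 -0.1851 -0.1589] 0.039
bar_c [0.5167 0.0827 1.5698] 0.045
bar_c [0.5159 0.0804 1.588 ] 0.164
thick_c [ 0.6172 -0.1682 -0.2958] 1.144
thick_c [ 0.606  -0.1754  0.1429] 0.036
```

View pics/v7.png

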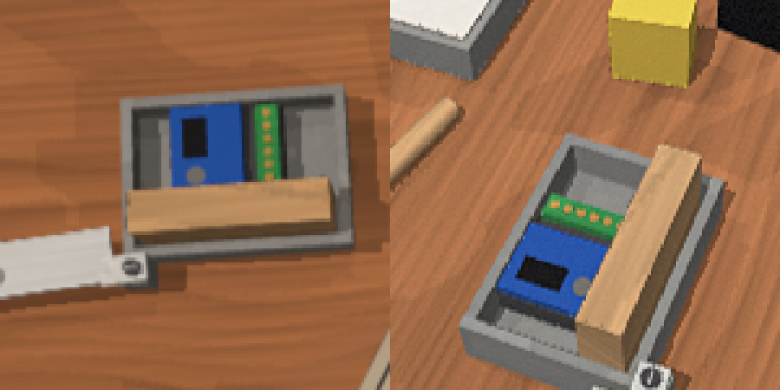

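The bar stands home and upright, the cover is open, and the module is unmoved. I grip the thin block.

Emit:
step_arm:
  deltas:
    - {"offset":[-0.1,0,3.6],"roll":0}
    - {"offset":[0,0,3.6],"roll":0}
    - {"offset":[0,0,3.1],"roll":0}
    - {"offset":[0,0,0.6],"roll":0}
    - {"offset":[0,0,0],"roll":0}

```text
t: 21.58
tool_pos: [0.4276, -0.1861, 0.0606]
orientation: [-3.132, 0.245, 0.0]
force: [-0.8, -0.4, 0.7]
opening: 0.0599
```

Emit:
step_arm:
  deltas:
    - {"offset":[0,0,0],"roll":0}
    - {"offset":[0,0,0],"roll":0}
    - {"offset":[0,0,0],"roll":0}
    - {"offset":[0,0,0],"roll":0}
  fingers: 0
  grip_force: 30

```text
t: 22.08
tool_pos: [0.4277, -0.1863, 0.0607]
orientation: [3.132, -0.245, 0.001]
force: [0.0, -0.1, 2.2]
opening: 0.0298
```

Emit:
step_arm:
  deltas:
    - {"offset":[0,0,-3],"roll":0}
    - {"offset":[0,0,-4],"roll":0}
    - {"offset":[0,0,-4],"roll":0}
    - {"offset":[0,0,-2],"roll":0}
    - {"offset":[0,0,0],"roll":0}

```text
t: 22.7
tool_pos: [0.4284, -0.1866, 0.1917]
orientation: [3.131, -0.245, 0.005]
force: [0.4, -0.0, -1.5]
opening: 0.0297
```

```bash
python3 -c "
from h import *
v=(.558,.0837,.003);g=tray2w(v,TP['gap_covered']);print(g,tray2w(v,TP['gap_open']))
plan(g[0],g[1],.19,-89.8,9)"
```

```text
[0.5807569  0.16476864 0.055     ] [0.5812159  0.01176932 0.055     ]
pos [ 0.4284 -0.1866  0.1917] ang -98.9 roll/row -0.0177
[[1.07, -4.12, 0.02], [1.14, -4.1, 0.02], [1.21, -4.08, 0.02], [1.28, -4.06, 0.02], [1.35, -4.03, 0.02], [1.43, -4.01, 0.02], [1.5, -3.98, 0.02], [1.57, -3.96, 0.02], [1.64, -3.93, 0.02]]
```

Emit:
step_arm:
  deltas:
    - {"offset":[1.05,-4.1,0],"roll":-0.018}
    - {"offset":[1.15,-4.1,0],"roll":-0.018}
    - {"offset":[1.2,-4.1,0],"roll":-0.018}
    - {"offset":[1.3,-4.05,0],"roll":-0.018}
    - {"offset":[1.35,-4.05,0],"roll":-0.018}
    - {"offset":[1.45,-4.0,0],"roll":-0.018}
    - {"offset":[1.5,-4.0,0],"roll":-0.018}
    - {"offset":[1.55,-3.95,0],"roll":-0.018}
    - {"offset":[1.65,-3.95,0],"roll":-0.018}
    - {"offset":[0,0,3],"roll":0}
    - {"offset":[0,0,3.3],"roll":0}
    - {"offset":[0,0,0],"roll":0}

```text
t: 24.2
tool_pos: [0.5759, 0.1651, 0.1216]
orientation: [3.14, 0.009, -0.014]
force: [-0.5, -1.2, -1.8]
opening: 0.0296
```

Emit:
step_arm:
  deltas:
    - {"offset":[0,0,0],"roll":0}

```text
t: 24.32
tool_pos: [0.5795, 0.1656, 0.1272]
orientation: [3.141, 0.009, -0.001]
force: [-0.4, -0.2, -1.1]
opening: 0.0296
```

```bash
python3 chk.py thin_c .0607 0 v8.png
```

```text
[0.5795 0.1656 0.1272] -89.68 [-0.40872789 -0.24745984 -1.07825546] 0.02963202679382365 24.325
thin_c [ 0.5585  0.16   -1.2427] 0.733
```

View pics/v8.png

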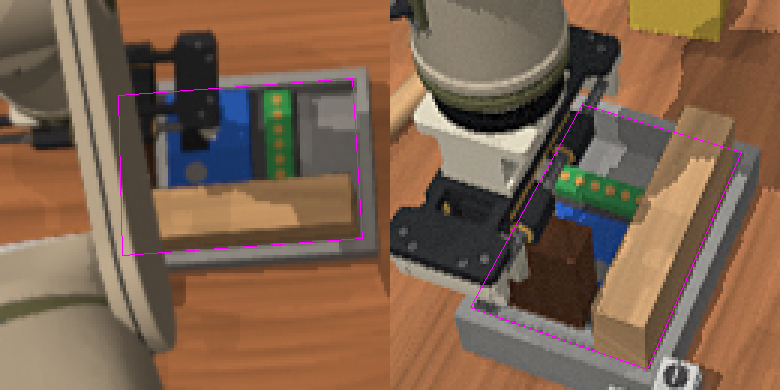

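```bash
python3 - <<'E'
from h import *
S=cams.read_camera("side");s=lambda x,y:np.array([185+(x-390)/3-.5,190+y/3-.5])
o=[((-.041,.015,.0665),s(587,328)),((.041,.015,.0665),s(510,303))]
for X,uv in o:
    print(proj(S,tray2w((.5795,.1656,.003),X))-uv, atz(S,uv,.0665)-tray2w((0,0,.003),X)*[1,1,0])
# bar side: corners bottom-of-left-end near module edge at top z=.1: 
print(atz(S,s(596,312),.1),atz(S,s(645,325),.1))
E
```

```text
[-1.49845848  1.57316504] [0.57807098 0.16116234 0.0665    ]
[-11.38899883  -2.43349762] [0.55442237 0.16225836 0.0665    ]
[0.52681888 0.17925855 0.1       ] [0.49261235 0.17658128 0.1       ]
```

Emit:
step_arm:
  deltas:
    - {"offset":[0.1,-0.1,0.8],"roll":0}
    - {"offset":[0,0,0.8],"roll":0}
    - {"offset":[0,0,0.8],"roll":0}
    - {"offset":[0,0,0.4],"roll":0}
    - {"offset":[0,0,0],"roll":0}

```text
t: 25.2
tool_pos: [0.5802, 0.1667, 0.0985]
orientation: [3.141, 0.009, -0.002]
force: [-0.4, -0.0, -1.6]
opening: 0.0299
```

Below the rim, free of contact. I carry on down.

Emit:
step_arm:
  deltas:
    - {"offset":[0,0,0.9],"roll":0}
    - {"offset":[0,0,0.8],"roll":0}
    - {"offset":[0,0,0.6],"roll":0}
    - {"offset":[0,0,0.2],"roll":0}
    - {"offset":[0,0,0],"roll":0}

```text
t: 25.82
tool_pos: [0.5805, 0.1668, 0.0739]
orientation: [3.142, 0.009, -0.001]
force: [0.2, 0.0, -1.2]
opening: 0.0299
```

Emit:
step_arm:
  deltas:
    - {"offset":[0,0,0.2],"roll":0}
    - {"offset":[0,0,0.1],"roll":0}
    - {"offset":[0,0,0],"roll":0}

```text
t: 26.2
tool_pos: [0.5806, 0.1668, 0.0711]
orientation: [3.142, 0.009, -0.0]
force: [0.6, -0.6, -1.8]
opening: 0.03
```

Emit:
step_arm:
  deltas:
    - {"offset":[0,0,0.15],"roll":0}
    - {"offset":[0,0,0],"roll":0}

```text
t: 26.45
tool_pos: [0.581, 0.1668, 0.0707]
orientation: [-3.142, -0.009, -0.001]
force: [-2.9, -1.0, 5.3]
opening: 0.0302
```

Emit:
step_arm:
  deltas:
    - {"offset":[0,0,0],"roll":0}
    - {"offset":[0,0,0],"roll":0}
    - {"offset":[0,0,0],"roll":0}
  fingers: 4.5

```text
t: 26.82
tool_pos: [0.5807, 0.1668, 0.0696]
orientation: [-3.142, -0.009, -0.0]
force: [-0.4, -0.0, -0.3]
opening: 0.0447
```

Emit:
step_arm:
  deltas:
    - {"offset":[0,0,-3],"roll":0}
    - {"offset":[0,0,-4],"roll":0}
    - {"offset":[0,0,-4],"roll":0}

```text
t: 27.2
tool_pos: [0.5804, 0.1667, 0.1805]
orientation: [3.141, 0.009, -0.001]
force: [1.1, -0.1, 0.3]
opening: 0.0448
```

```bash
python3 -c "
from h import *
plan(.606,-.1765,.17,-81,8)"
```

```text
pos [0.5804 0.1667 0.1805] ang -89.7 roll/row -0.0189
[[0.3, 4.29, 0.13], [0.21, 4.3, 0.13], [0.13, 4.3, 0.13], [0.05, 4.3, 0.13], [-0.03, 4.3, 0.13], [-0.11, 4.3, 0.13], [-0.19, 4.3, 0.13], [-0.27, 4.29, 0.13]]
```

Emit:
step_arm:
  deltas:
    - {"offset":[0.3,4.3,0.1],"roll":-0.019}
    - {"offset":[0.2,4.3,0.1],"roll":-0.019}
    - {"offset":[0.15,4.3,0.1],"roll":-0.019}
    - {"offset":[0.05,4.3,0.1],"roll":-0.019}
    - {"offset":[0,4.3,0.1],"roll":-0.019}
    - {"offset":[-0.1,4.3,0.1],"roll":-0.019}
    - {"offset":[-0.2,4.3,0.1],"roll":-0.019}
    - {"offset":[-0.25,4.2,0.1],"roll":-0.019}
    - {"offset":[0,0,0],"roll":0}
    - {"offset":[0,0,0],"roll":0}
  fingers: 8

```text
t: 28.45
tool_pos: [0.6067, -0.1752, 0.1714]
orientation: [-3.131, -0.247, 0.0]
force: [-0.1, -0.2, 0.9]
opening: 0.0797
```

```bash
python3 - <<'E'
from h import *
p,a,s=cur();print(p.round(4),a,s["t"])
T=cams.read_camera("top");S=cams.read_camera("side")
for n,z0,x0 in(("thick_c",0,(.606,-.178,.15)),("thin_c",.01,(.58,.165,0)),("bar_c",.01,(.513,.084,1.57))):
    for q in(T,S):
        m=sil(q,n)
        if m is not None:
            x,f=fitbox((q,),(m,),x0,*DIM[n],z0,z0+.09);print(n,x.round(4),round(f,3))
t=T["pixels"][150:300,110:260];s=S["pixels"][170:320,180:330]
cv2.imwrite("pics/v9.png",cv2.resize(np.hstack([t,s])[:,:,::-1],None,fx=2.6,fy=2.6,interpolation=3))
E
```

```text
[ 0.6067 -0.1752  0.1714] -80.99629146856779 28.45
thick_c [ 0.5966 -0.1794  0.0989] 0.458
thick_c [ 1.4603 -1.5025  0.7433] 1.0
thin_c [0.5831 0.1652 0.0139] 0.144
thin_c [ 0.5842  0.1634 -0.1552] 0.383
bar_c [0.5163 0.0834 1.5723] 0.106
bar_c [0.515  0.0804 1.5916] 0.128
```

View pics/v9.png

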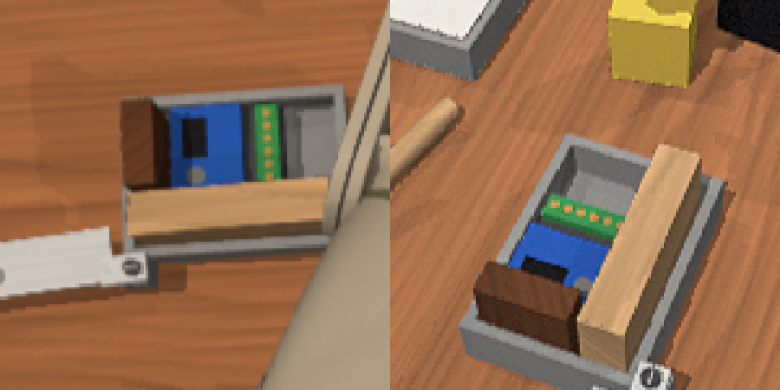

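Thin block and bar are home, and the module has not moved. I grip the foam block next.

Emit:
step_arm:
  deltas:
    - {"offset":[0,0.05,3.6],"roll":0}
    - {"offset":[0,0,3.6],"roll":0}
    - {"offset":[0,0,3.3],"roll":0}
    - {"offset":[0,0,0.6],"roll":0}
    - {"offset":[0,0,0],"roll":0}

```text
t: 29.48
tool_pos: [0.6071, -0.176, 0.0612]
orientation: [3.132, 0.248, 0.0]
force: [-0.1, -0.1, 0.5]
opening: 0.08
```

Emit:
step_arm:
  deltas:
    - {"offset":[0,0,0],"roll":0}
    - {"offset":[0,0,0],"roll":0}
    - {"offset":[0,0,0],"roll":0}
    - {"offset":[0,0,0],"roll":0}
  fingers: 0
  grip_force: 25

```text
t: 29.98
tool_pos: [0.6072, -0.1762, 0.0611]
orientation: [3.131, 0.247, 0.001]
force: [0.2, -0.0, 1.2]
opening: 0.0479
```

Emit:
step_arm:
  deltas:
    - {"offset":[0,0,-3],"roll":0}
    - {"offset":[0,0,-4],"roll":0}
    - {"offset":[0,0,-4],"roll":0}
    - {"offset":[0,0,-2],"roll":0}
    - {"offset":[0,0,0],"roll":0}

```text
t: 30.6
tool_pos: [0.6078, -0.1764, 0.192]
orientation: [3.131, 0.247, 0.004]
force: [0.1, 0.1, -2.1]
opening: 0.0478
```

```bash
python3 -c "
from h import *
plan(.581,.0125,.19,-89.8,6)"
```

```text
pos [ 0.6078 -0.1764  0.192 ] ang -81.0 roll/row 0.0257
[[0.05, -3.18, 0.03], [-0.03, -3.18, 0.03], [-0.11, -3.18, 0.03], [-0.19, -3.17, 0.03], [-0.27, -3.17, 0.03], [-0.36, -3.16, 0.03]]
```

Emit:
step_arm:
  deltas:
    - {"offset":[0.05,-3.2,0],"roll":0.026}
    - {"offset":[0,-3.2,0],"roll":0.026}
    - {"offset":[-0.1,-3.2,0],"roll":0.026}
    - {"offset":[-0.2,-3.2,0],"roll":0.026}
    - {"offset":[-0.3,-3.15,0],"roll":0.026}
    - {"offset":[-0.35,-3.15,0],"roll":0.026}
    - {"offset":[0,0,3],"roll":0}
    - {"offset":[0,0,3.3],"roll":0}
    - {"offset":[0,0,0],"roll":0}
    - {"offset":[0,0,0],"roll":0}

```text
t: 31.85
tool_pos: [0.5799, 0.0134, 0.1274]
orientation: [-3.142, -0.003, 0.002]
force: [0.7, 0.4, -1.6]
opening: 0.0477
```

```bash
python3 chk.py thick_c .0611 0 v10.png
```

```text
[0.5799 0.0134 0.1274] -89.91 [ 0.654524    0.43123563 -1.55687862] 0.047666090611670126 31.85
thick_c [0.549  0.0151 0.3782] 4.671
thick_c [0.5748 0.0194 0.2444] 0.597
```

View pics/v10.png

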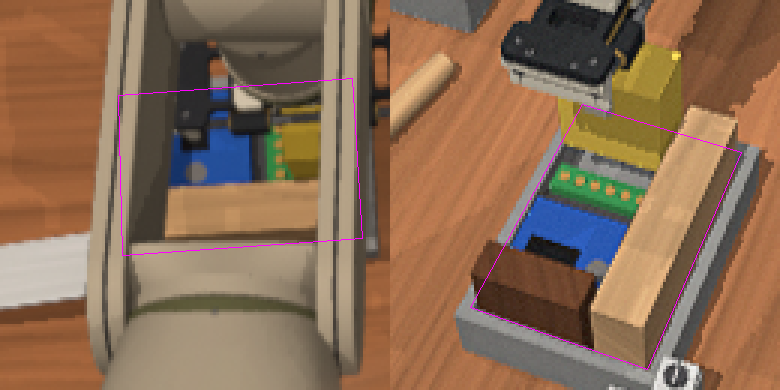

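```bash
python3 - <<'E'
from h import *
S=cams.read_camera("side");s=lambda x,y:np.array([185+(x-390)/3-.5,190+y/3-.5])
for z,uv in((.0663,s(659,168)),(.1563,s(662,101))):
    print("block ctr by near-left corner",atz(S,uv,z)-tray2w((0,0,0.002),(-.041,.024,0)))
# reference with same camera: module top right-near? thin block top near-left corner and bar
print("rim far-right outer ctr", atz(S,s(742,150),.05))
E
```

```text
block ctr by near-left corner [0.58177427 0.00808875 0.0663    ]
block ctr by near-left corner [0.57548811 0.01351347 0.1563    ]
rim far-right outer ctr [ 0.49108605 -0.01799614  0.05      ]
```

The side-view corner gives the block centre at about (0.579, 0.011), within a few mm of the robot's reading. I lower with force checks.

Emit:
step_arm:
  deltas:
    - {"offset":[0.1,0,0.8],"roll":0}
    - {"offset":[0,0,0.8],"roll":0}
    - {"offset":[0,0,0.6],"roll":0}
    - {"offset":[0,0,0.3],"roll":0}
    - {"offset":[0,0,0],"roll":0}

```text
t: 32.72
tool_pos: [0.581, 0.0135, 0.1022]
orientation: [-3.142, -0.003, 0.001]
force: [0.1, 0.3, -1.9]
opening: 0.048
```

Emit:
step_arm:
  deltas:
    - {"offset":[0,0,0.9],"roll":0}
    - {"offset":[0,0,0.8],"roll":0}
    - {"offset":[0,0,0.7],"roll":0}
    - {"offset":[0,0,0.3],"roll":0}
    - {"offset":[0,0,0],"roll":0}

```text
t: 33.35
tool_pos: [0.5809, 0.0133, 0.0752]
orientation: [3.141, 0.003, -0.001]
force: [-0.3, -2.5, -2.2]
opening: 0.048
```

Emit:
step_arm:
  deltas:
    - {"offset":[0,0,0.2],"roll":0}
    - {"offset":[0,0,0.2],"roll":0}
    - {"offset":[0,0,0.1],"roll":0}
    - {"offset":[0,0,0],"roll":0}

```text
t: 33.85
tool_pos: [0.5817, 0.0133, 0.0711]
orientation: [3.141, 0.003, 0.002]
force: [0.0, -3.6, 2.1]
opening: 0.0479
```

Floor reached. A light −y side force suggests contact with the module, so I ease 1 mm away before releasing.

Emit:
step_arm:
  deltas:
    - {"offset":[0,0.12,0],"roll":0}
    - {"offset":[0,0,0.05],"roll":0}
    - {"offset":[0,0,0],"roll":0}

```text
t: 34.22
tool_pos: [0.5817, 0.013, 0.0711]
orientation: [-3.14, -0.003, -0.002]
force: [-0.8, 1.3, 8.1]
opening: 0.0481
```

Emit:
step_arm:
  deltas:
    - {"offset":[0,0,0],"roll":0}
    - {"offset":[0,0,0],"roll":0}
    - {"offset":[0,0,0],"roll":0}
  fingers: 6.2

```text
t: 34.6
tool_pos: [0.5809, 0.0123, 0.0697]
orientation: [-3.142, -0.003, 0.001]
force: [-1.2, -0.6, 0.4]
opening: 0.0622
```

Emit:
step_arm:
  deltas:
    - {"offset":[0,0,-3],"roll":0}
    - {"offset":[0,0,-4],"roll":0}
    - {"offset":[0,0,-5],"roll":0}
    - {"offset":[-2,4,-4],"roll":0}
    - {"offset":[-2,5,0],"roll":0}
    - {"offset":[-2,5,0],"roll":0}
    - {"offset":[-2,5,0],"roll":0}
    - {"offset":[-2,5,0],"roll":0}
    - {"offset":[0,0,0],"roll":0}
    - {"offset":[0,0,0],"roll":0}

```text
t: 35.85
tool_pos: [0.4816, -0.2277, 0.23]
orientation: [-3.141, -0.001, 0.0]
force: [0.4, -0.0, -0.1]
opening: 0.0618
```

```bash
python3 - <<'E'
from h import *
p,a,s=cur();print(p.round(4),s["t"])
T=cams.read_camera("top");S=cams.read_camera("side")
for n,z0,x0 in(("thick_c",.01,(.58,.013,0)),("thin_c",.01,(.58,.165,0)),("bar_c",.01,(.513,.084,1.57))):
    for q in(T,S):
        m=sil(q,n)
        if m is not None:
            x,f=fitbox((q,),(m,),x0,*DIM[n],z0,z0+.09);print(n,x.round(4),round(f,3))
for q in(T,S):print([d["xy"] for d in cams.pinpoint(q,"module_c")[:1]])
t=T["pixels"][150:300,110:260];s=S["pixels"][170:320,180:330]
cv2.imwrite("pics/v11.png",cv2.resize(np.hstack([t,s])[:,:,::-1],None,fx=2.6,fy=2.6,interpolation=3))
E
```

```text
[ 0.4816 -0.2277  0.23  ] 35.85
thick_c [ 0.5837  0.0124 -0.0126] 0.116
thick_c [0.5855 0.0044 0.3612] 0.39
thin_c [0.5825 0.1654 0.0188] 0.159
thin_c [ 0.5857  0.1621 -0.2049] 0.383
bar_c [0.5158 0.0837 1.554 ] 0.115
bar_c [0.5155 0.0763 1.5697] 0.138
[[196.5, 206.1]]
[[249.5, 268.1]]
```

View pics/v11.png

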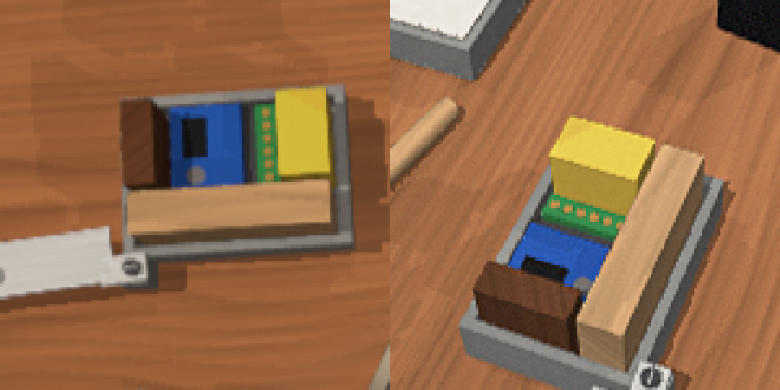

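All three pieces are home, upright and level. The blue top and dark screen are at the same pixels as before, near (195,138), and the cover is fully out. Handing in.

```bash
python3 -c "
from h import *
print(robot.close_job())"
```

```text
the job is handed in; nothing more can be done
None
```

I finished the job in the order asked and handed it in at about 36 s of the 72 s allowed; the hand-in gives no verdict.

**What I did**
- I pinched the knob and swung the cover round until it met its stop, at about 1.65 rad, with roughly 14 N pushing back. I left it open there.
- I set the pale bar in the near gap, then the dark block in the gap that had been covered, then the foam block in the right end gap.
- I lowered each piece until the floor pushed back (5 to 8 N on the tool) at the expected height, then released it.

**Last checks**
- The final pictures show all three pieces upright in their gaps, the cover fully out and the gripper well clear.
- The module shows no visible shift. While the foam block went in, there was a side force of about 3.6 N, probably a light touch on the module; I backed off about 1 mm before releasing. A shift of under a millimetre can't be ruled out.
- I didn't touch the spare block or the jar, but I didn't measure them again at the end.

**What disagreed**
- The two cameras differed from each other and from the robot's own readings by up to about 5 mm; the side camera differed most, by up to 8 to 10 mm in the last fits.
- Side-view angle fits of the partly hidden thin and foam blocks were poor, and I disregarded them.

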